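Close a cake mould and hold it shut under the press lever

TASK

Close the two-part cake mould: gently lower the loose mould frame over the two dowel pins of the mould base on the press until it lies flush, and let go of it. Then swing the press lever over by its ball knob and bring it down until the lever is level, so that its sprung foot presses on the frame squeezed about halfway, and keep it there: the job finishes while you are still holding the lever level, so that the closed joint can be inspected. Leave the other things on the bench where they are.

Things in the scene. Friction and masses are not known exactly. Their poses are not given: they have to be found in the camera images.
- mould_frame: loose upper mould half: plain light beech block 60 x 150 x 25 mm (x, y, z) lying flat, with a round fluted opening (39 mm) through its middle and two 10.5 mm dowel holes right through it, 55 mm either side of the middle on its long centre line; about 0.15 kg. Origin: centre of its underside; y along its length, z up. It is the same turned end for end.
- base_seat (a point): centre of the top face of the lower mould half (light beech, 60 x 150 x 25 mm, outline as the frame's), 37 mm above the bench, fixed on the steel bed (120 x 310 x 12 mm) of a green hand-lever press. y along its length toward the lever's pivot, z up. A carved flower 32 mm wide, 8 mm high stands in its middle, inside the frame's opening once closed. Flush = frame origin at this point.
- pin_a (a point): foot of one upright steel dowel pin of the base, on its axis at the height of base_seat, 55 mm from it along +y (pivot side). Pins are 8 mm thick and stand 14 mm proud, the last 4 mm tapered.
- pin_b (a point): the same for the other, equal pin, 55 mm from base_seat along -y.
- lever_pivot (a point): point on the lever's hinge axis between two green cheeks (53 mm wide over the pin, 132 mm high): 110 mm from base_seat along its +y and 77 mm above it (114 mm above the bench). The hinge axis is the x axis of base_seat. Axes as base_seat's.
- ball_knob: ball knob (black, 34 mm across; origin: centre; revolves on its rod) at the end of the lever, 210 mm from the pivot. The lever, a steel bar 18 mm wide, 22 mm deep, thins to a 13 mm rod near the ball. At rest it leans away from the mould, ball about 0.30 m up; when level it points from the pivot along -y of base_seat over the mould: ball 114 mm above the bench, 100 mm from base_seat.
- lever (a joint): lever angle in rad: 0 = fully open (at rest on its stop, 120 degrees above level), grows as it is swung over and down; 2.10 = level; end stop 2.25. A return spring opens it when let go. With the frame flush the foot meets the frame at about 2.00. Holding it level takes about 10 N downward at the ball, swinging it over a few N.
- plunger (a joint): how far the sprung foot is pushed up into its barrel in the lever, in m: 0 = free, 0.020 = bottomed. With the frame flush and the lever level it reads about 0.010 (halfway). Spring 1.2 N per mm.
- foot_pad: the press foot: a rubber-faced disc of 54 mm diameter and about 10 mm thick under the lever, 110 mm from the pivot, on a small swivel. Origin: the swivel on its axis, 12 mm above its lower face; z from the face up to the lever.
- paddle_mould: bystander: brown one-piece paddle mould, head 78 mm wide, handle 30 mm wide, 197 mm long, 26 mm high. Origin: on the bench, near its middle; y toward its head.
- cutter_strip: bystander: yellow plastic strip 62 x 200 mm with three ring cutters 50 mm wide, 24 mm high. Origin: centre of its underside.
- carton: bystander: small carton 78 x 52 x 32 mm. Origin: centre of its underside.
- brush: bystander: hand brush 170 mm long lying on the bench. Origin: its underside.
Not all that is in view belongs to the job. Leave any red look-alike of the mould_frame alone.

How it is judged (in metres and radians):
On the way:
1. the frame lies flush on the base over both pins, let go, with the press foot not yet on it (horizontal distance between mould_frame and base_seat below 0.004 m and z of mould_frame in the frame of base_seat below 0.0025 m and angle between the y axis of mould_frame and the y axis of base_seat, either way round below 0.05 rad and angle between mould_frame's own z axis and vertical below 0.025 rad and contact force between each of the fingers, foot_pad and mould_frame below 0.3 N), for 0.2 s.
At the end, for the whole second after the job is handed in: Frame flush on the base over both pins (4 mm sideways, 2.5 mm height, 0.05 rad turn, 0.025 rad tilt), fingers off it; robot still holding the ball knob, lever level (joint 2.045 to 2.155), foot on the frame with over 4 N, plunger squeezed 4.5 to 15.5 mm (horizontal distance between mould_frame and base_seat below 0.004 m and z of mould_frame in the frame of base_seat below 0.0025 m and angle between the y axis of mould_frame and the y axis of base_seat, either way round below 0.05 rad and angle between mould_frame's own z axis and vertical below 0.025 rad and value of joint lever between 2.045 and 2.155 rad and value of joint plunger between 0.0045 and 0.0155 m and contact force between foot_pad and mould_frame above 4 N and contact force between the fingers and mould_frame below 0.3 N and contact force between any of the fingers, the arm and ball_knob above 1.5 N); the arm keeps its last pose, push and grip.
It fails at once if the frame is dropped onto the base (falls faster than 0.5 m/s over the pins) (horizontal distance between mould_frame and base_seat below 0.05 m and z of mould_frame in the frame of base_seat below 0.04 m and linear speed of mould_frame above 0.5 m/s).
It fails at once if the paddle mould, cutter strip, carton or brush is moved more than 30 mm (distance of any of paddle_mould, cutter_strip, carton, brush from where it was at the start of the episode above 0.03 m).
It also fails if it takes over 72 s, if anything falls off the work surface, if the arm or the gripper's body presses on something with over 40 N, if the wrist force passes 120 N, or if a joint passes its speed limit or range.

ROBOT

A 7-joint arm with a two-finger parallel gripper is mounted at the origin on the work surface. World frame = base frame: x ahead of the robot, y to its left, z up, the work surface at z = 0. Lengths are in mm, angles in rad, forces in N, time in s.
With the tool pointing down it reaches from about 400 to 875 mm from the base axis. Payload 19.3 kg.
Tool frame: the origin (TCP) lies at the very end of the fingers, on their centre line; the grasp point (between the pads) lies 19 mm behind it (grip_point_offset is the z of the grasp point in the tool frame, in mm); z points along the fingers, y is the line along which they close (so a half turn about z gives the same grasp; the last joint's range is limited). The gripper opens to 85 mm and grips with 20 to 120 N. Pads are 22 mm wide; open, the fingers measure 114 mm over their backs; the gripper's body (76 mm by 85 mm) begins 54 mm behind the grasp point. The pads swing forward as they close: fully open they stand 13 mm farther back than shut.
Start: joints at [-1.27, 0.521, -0.036, 1.599, 0.021, 1.021, -0.113], TCP at [226.493, 582.508, 231.291] pointing down, gripper open.
Joint ranges: [-2.91, 2.91], [-0.3, 2.13], [-1.5, 1.42], [0.17, 2.43], [-1.26, 4.41], [0.16, 1.93], [-2.52, 2.52]. Speed limits (rad/s): [1.89, 1.89, 2.39, 2.39, 3.01, 3.01, 3.01].

INTERFACE

Orientations are given as a 3x3 rotation matrix whose columns are the frame's x, y, z axes.
In Python, from workcell import movep, movel, goto_joints, open_gripper, clamp, wait, inverse_kinematics, read_state, camera, PlanningError, finish_job, grip_point_offset gives the robot as it stands. Calls block until the motion is done:
- movep(position, orientation): joint-space move of the TCP to a pose.
- movel(position, frame=None, max_speed=150, guard=None): straight line of the TCP; frame=None keeps the orientation; max_speed is the mean speed in mm/s. With guard (N) it stops when the force on the tool has changed by that much, and returns True; else False.
- goto_joints(angles): joint-space move.
- open_gripper() and clamp(): open the fingers fully, or close them until they stop; the grip force is fixed at half the most.
- wait(seconds).
- inverse_kinematics(position, orientation): joint angles nearest the present ones, or None.
- read_state(): the state.
- camera(name): name is "side" or "top"; returns a dict with "image" (480x640x3 uint8, blue, green, red), "range_z" (480x640 float32, mm along the optical axis (not along the pixel's ray), 0 where there is no reading), "fx", "fy", "cx", "cy" (pixels), "cam_to_world" (4x4, takes a point from camera to world coordinates). Camera axes: x right, y up, looking along -z (the intrinsics and any distortion apply to the point x, -y, -z); pixel columns grow to the right and rows downward; lengths in mm; the calibration is good to about 2 mm. A picture is of the moment at which its call begins.
A pose or a line that the arm cannot do raises PlanningError and nothing moves.
- finish_job(): hands the job in; it is judged then, once.
The state is a dict: "time": time; "qpos": joint angles; "qvel": joint speeds; "joint_efforts": joint torques, N m; "eef_pos": TCP position; "tool_rot": TCP orientation; "ft_force": force on the tool from outside, world axes, zero at the start; "torque": the same for the moment, N m; "finger_gap": finger opening in mm; "gripper_force": force on a finger pad.
Only numpy, scipy, OpenCV 4.12 (cv2) and the standard library are available. Lean on these libraries where they do the work, as an engineer would, in place of code of your own. Each camera call takes 0.05 s, during which the arm holds its last target. There are 200 camera calls.

## Working session

There is one attempt and no reset: what is moved stays moved. The work goes in short steps, each a Python script; the robot and the scene stay as the last script left them, time stands still between calls to the robot, and variables do not carry over. Pictures are saved under pics/ and viewed, at most 10 in all, crops included, and the job is handed in when it is done.

```bash
ls; mkdir -p pics; cat > h.py <<'E'
import numpy as np, cv2
from workcell import *
def w(c,u,v,z=None):
    # pixel -> world; z = depth (range_z) unless given plane height
    K=np.array([(u-c['cx'])/c['fx'],-(v-c['cy'])/c['fy'],-1.0])
    M=np.array(c['cam_to_world'])
    d=M[:3,:3]@K; o=M[:3,3]
    if z is None: return o+d*c['range_z'][int(round(v)),int(round(u))]
    return o+d*(z-o[2])/d[2]
def cloud(c):
    v,u=np.mgrid[:480,:640]; r=c['range_z']
    P=np.stack([(u-c['cx'])/c['fx']*r,-(v-c['cy'])/c['fy']*r,-r],-1)
    M=np.array(c['cam_to_world']); return P@M[:3,:3].T+M[:3,3]
E
python3 - <<'E'
from h import *
for n in("top","side"):
    c=camera(n); cv2.imwrite(f'pics/{n}0.png',c['image']); np.save(f'{n}0.npy',c,allow_pickle=True)
    print(n,[k for k in c],c['fx'],c['cx'],c['cy'],np.round(c['cam_to_world'],3))
s=read_state();print(s); print(grip_point_offset)
E
```

```text
pics
top ['image', 'range_z', 'fx', 'fy', 'cx', 'cy', 'cam_to_world'] 458.4637250781793 318.9302999189365 235.35167057611693 [[-1.500000e-02  9.960000e-01 -9.100000e-02  4.187440e+02]
 [-1.000000e+00 -1.500000e-02  4.000000e-03 -6.210400e+01]
 [ 2.000000e-03  9.100000e-02  9.960000e-01  1.323333e+03]
 [ 0.000000e+00  0.000000e+00  0.000000e+00  1.000000e+00]]
side ['image', 'range_z', 'fx', 'fy', 'cx', 'cy', 'cam_to_world'] 623.9461670440522 327.52598183861284 241.10718744551468 [[ 9.950000e-01  8.500000e-02 -5.300000e-02  4.578930e+02]
 [-9.900000e-02  7.490000e-01 -6.550000e-01 -8.889870e+02]
 [-1.600000e-02  6.570000e-01  7.530000e-01  1.122949e+03]
 [ 0.000000e+00  0.000000e+00  0.000000e+00  1.000000e+00]]
{'time': 0.1, 'qpos': array([-1.27020824,  0.52191989, -0.03630439,  1.59994359,  0.02121809,
        1.0210617 , -0.11278832]), 'qvel': array([-2.34865223e-03, -1.80104753e-03, -6.43318891e-04, -1.47966320e-03,
        8.35244651e-05,  5.24762398e-04, -1.28460214e-03]), 'joint_efforts': array([ 3.76084121e-03, -9.28490281e+01,  1.98378973e+00, -3.70535767e+01,
        1.80742680e-02,  5.30915248e-03,  2.31494568e-05]), 'eef_pos': array([226.41324436, 582.24354016, 230.80770264]), 'tool_rot': array([[-9.32038475e-01,  3.62359235e-01, -2.56552034e-04],
       [ 3.62359314e-01,  9.32038033e-01, -9.11873631e-04],
       [-9.13095784e-05, -9.42865328e-04, -9.99999551e-01]]), 'ft_force': array([0.48886322, 0.17019461, 0.51909929]), 'torque': array([0.02812643, 0.00223821, 0.02990601]), 'gripper_force': 0.0, 'finger_gap': 85.24793735146788}
-18.700000000000003
```

View pics/top0.png

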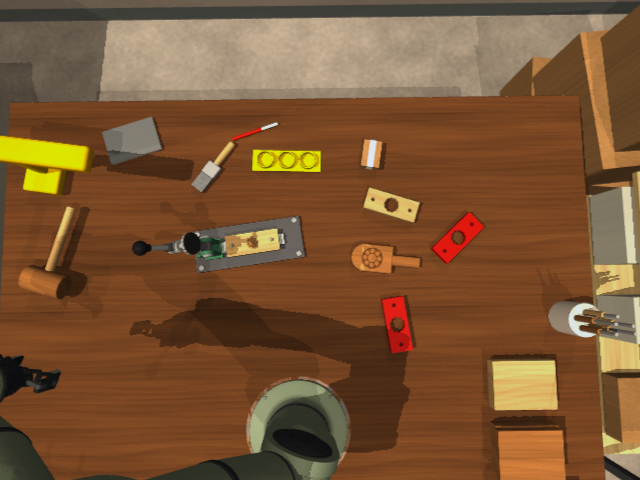

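View pics/side0.png

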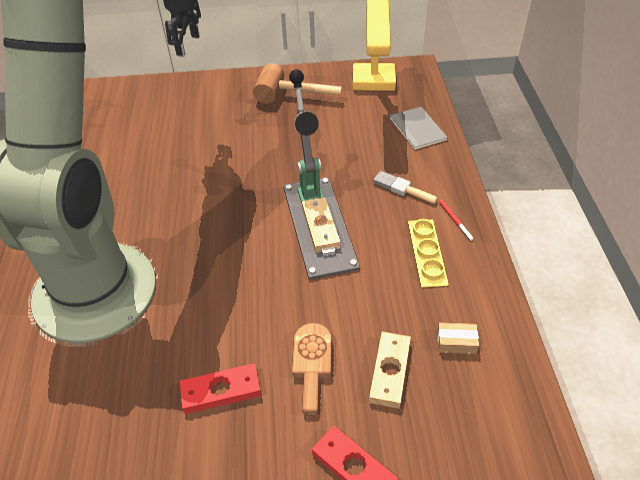

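Candidates: a beech block at top (391,204), red blocks at (458,238) and (397,324), and the fixed lower half on the press at (253,243). The beech block matches the description. I'll check it in close crops.

```bash
python3 - <<'E'
from h import *
T=np.load('top0.npy',allow_pickle=True).item();S=np.load('side0.npy',allow_pickle=True).item()
def crop(c,u0,v0,wd,h,W=400,H=300):return cv2.resize(c['image'][v0:v0+h,u0:u0+wd],(W,H),interpolation=cv2.INTER_CUBIC)
a=np.hstack([crop(T,352,177,80,60),crop(T,210,215,80,60)])
b=np.hstack([crop(S,340,325,100,75),crop(S,270,185,100,75)])
cv2.imwrite('pics/crops.png',np.vstack([a,b]))
for n,c in(('T',T),('S',S)):
    P=cloud(c); im=c['image'].astype(int); hsv=cv2.cvtColor(c['image'],cv2.COLOR_BGR2HSV)
    for nm,zl,zh,box in(('frame',18,32,None),('base',30,45,None)):
        u,v=((391,204),(253,243)) if n=='T' else ((391,368),(322,222))
        yy,xx=np.mgrid[:480,:640]; near=np.hypot(xx-u,yy-v)<60
        m=(near&(P[...,2]>zl)&(P[...,2]<zh)&(hsv[...,2]>110)&(hsv[...,0]<30)&(hsv[...,1]>40)).astype(np.uint8)
        k,l,st,ce=cv2.connectedComponentsWithStats(m); i=1+np.argmax(st[1:,4])
        q=P[l==i]; r=cv2.minAreaRect(q[:,:2].astype(np.float32)); print(n,nm,len(q),np.round(r[0],1),np.round(r[1],1),round(r[2],1),'z',np.round(np.median(q[:,2]),1))
E
```

```text
Traceback (most recent call last):
ValueError: operands could not be broadcast together with shapes (480,640) (2,)
```

View pics/crops.png

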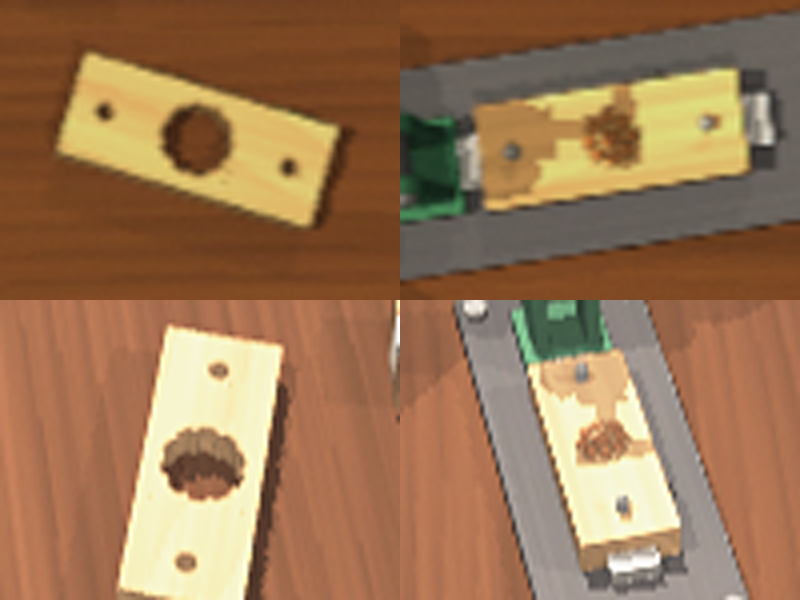

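The beech block has the fluted opening and two holes, in the top crop at (104,111) and (288,166), so it's confirmed as the frame. The base shows a flower and two steel pins. Next I'll fit rectangles to both.

```bash
cat > fit.py <<'E'
from h import *
from scipy.optimize import minimize
def fit(c,u,v,z,rad=62,show=False):
    """fit 60x150 rectangle on plane z to bright beech pixels; returns centre, yaw of long axis"""
    yy,xx=np.mgrid[:480,:640]; hsv=cv2.cvtColor(c['image'],cv2.COLOR_BGR2HSV).astype(int); P=cloud(c)
    near=np.hypot(xx-u,yy-v)<rad
    m=(near&(abs(P[...,2]-z)<7)&(hsv[...,0]<32)&(hsv[...,1]>30)).astype(np.uint8)
    k,l,st,ce=cv2.connectedComponentsWithStats(m); i=l[v,u] or 1+np.argmax(st[1:,4])
    cs,_=cv2.findContours((l==i).astype(np.uint8),cv2.RETR_EXTERNAL,cv2.CHAIN_APPROX_NONE)
    m2=cv2.drawContours(np.zeros((480,640),np.uint8),cs,-1,1,-1).astype(bool)
    q=np.array([w(c,a,b,z)[:2] for b,a in np.argwhere(m2)])
    allq=np.array([w(c,a,b,z)[:2] for b,a in np.argwhere(near)]); lab=m2[near]
    r=cv2.minAreaRect(q.astype(np.float32)); (c0,(a,b),th)=r; yaw=np.deg2rad(th if a>b else th+90)
    def cost(p):
        d=allq-p[:2]; s,co=np.sin(p[2]),np.cos(p[2])
        L=abs(d[:,0]*co+d[:,1]*s)-75; W=abs(-d[:,0]*s+d[:,1]*co)-30
        f=1/(1+np.exp(np.clip(np.maximum(L,W)/1.0,-30,30))); return ((f-lab)**2).sum()
    o=minimize(cost,[*c0,yaw],method='Nelder-Mead',options=dict(xatol=1e-3,fatol=1e-3,initial_simplex=np.array([[*c0,yaw],[c0[0]+4,c0[1],yaw],[c0[0],c0[1]+4,yaw],[*c0,yaw+.06]])))
    return o.x, r, round(o.fun,1), np.median(P[...,2][m2])
E
python3 - <<'E'
from fit import *
T=np.load('top0.npy',allow_pickle=True).item();S=np.load('side0.npy',allow_pickle=True).item()
for n,c,u,v,z in(('Tf',T,386,212,25),('Tb',T,265,240,37),('Sf',S,380,385,25),('Sb',S,330,237,37)):
    x,r,f,mz=fit(c,u,v,z); print(n,np.round(x,3),np.round(r[1],1),f,round(float(mz),1))
p=lambda x,y,u0,v0,s:(u0+(x+.5)/s-.5,v0+(y+.5)/s-.5)
print('T frame holes',[np.round(w(T,*p(*a,352,177,5),25)[:2],1) for a in((104,111),(288,166))])
print('S frame holes',[np.round(w(S,*p(*a,340,325,4),25)[:2],1) for a in((218,70),(186,262))])
print('T pins (z51)',[np.round(w(T,*p(*a,210,215,5),49)[:2],1) for a in((112,152),(308,122))])
print('S pins ',[np.round(w(S,*p(*a,270,185,4),z)[:2],1) for a,z in(((182,66),51),((181,80),37),((222,198),51),((223,214),37))])
print('T base corners',[np.round(w(T,*p(*a,210,215,5),37)[:2],1) for a in((73,104),(339,69),(350,172),(85,212))])
print('ball T',w(T,191,243),w(T,140,248),'S',w(S,306,123),w(S,296,77))
E
```

```text
Tf [ 623.089 -272.834    1.257] [150.2  61. ] 22.2 24.1
Tb [519.379 123.29    1.706] [ 60.3 152.5] 22.7 37.2
Sf [ 625.934 -276.006    1.258] [153.3  59.8] 53.7 23.7
Sb [522.028 118.794   1.706] [ 60.5 156.9] 46.4 36.2
T frame holes [array([ 640.7, -221.5]), array([ 607.3, -325.9])]
S frame holes [array([ 643.2, -221.5]), array([ 609.7, -326.2])]
T pins (z51) [array([512.2, 175.8]), array([527.3,  66.6])]
S pins  [array([516.1, 174.7]), array([515.2, 176.7]), array([529.8,  65.6]), array([530.1,  65.6])]
T base corners [array([540.5, 200.1]), array([558.1,  50.2]), array([499.8,  44.4]), array([479.6, 193.1])]
ball T [504.27526208 236.85567249 241.25589097] [489.4483542  330.62127138 309.64085358] S [506.57337677 235.50849807 240.41557814] [493.20241538 323.36005709 303.37535366]
```

```bash
cat >> h.py <<'E'
def R(a):
    return np.array([[-np.sin(a),np.cos(a),0],[np.cos(a),np.sin(a),0],[0,0,-1.0]])
def st(msg=''):
    s=read_state(); print(msg,round(s['time'],2),np.round(s['eef_pos'],2),'ft',np.round(s['ft_force'],1),'gap',round(s['finger_gap'],1),round(s['gripper_force'],1)); return s
E
python3 - <<'E'
from h import *
for k in(0,np.pi):
    for p,a in(([625,-274,60],-.31),([522,121,100],.136),([490,333,280],.136),([535,22,95],.136)):
        q=inverse_kinematics(p,R(a+k)); print(k,p,None if q is None else np.round(q,2))
E
```

```text
0 [625, -274, 60] [ 0.05  0.87  0.46  1.57 -0.48  0.82  0.39]
0 [522, 121, 100] [-0.57  0.59  0.32  1.96 -0.3   0.64  0.07]
0 [490, 333, 280] [-0.9   0.43  0.28  1.64 -0.13  1.08 -0.44]
0 [535, 22, 95] [-0.42  0.61  0.37  1.96 -0.36  0.63  0.32]
3.141592653589793 [625, -274, 60] [-0.27  1.24  1.22  1.58 -1.22  1.23 -2.25]
3.141592653589793 [522, 121, 100] [ 0.48  0.95 -1.28  1.9   1.02  1.15  2.07]
3.141592653589793 [490, 333, 280] [-0.39  0.45 -0.43  1.62  0.2   1.12  2.4 ]
3.141592653589793 [535, 22, 95] [-0.87  1.03  1.22  1.98 -1.16  1.07 -2.1 ]
```

```bash
python3 - <<'E'
from h import *
c=np.array([625.2,-273.8]); a=1.259-np.pi/2
try: movel([226.5,582.5,420],max_speed=250)
except PlanningError as e: print(e); movep([330,500,420],R(1.2))
movep([c[0],c[1],420],R(a)); st('above')
movep([c[0],c[1],60],R(a)); st()
print(movel([c[0],c[1],1],max_speed=60,guard=8)); st('down')
clamp(); st('clamped')
movel([c[0],c[1],120],max_speed=120); st('up')
c=camera('side');cv2.imwrite('pics/s1.png',c['image'][150:450,200:600]);np.save('s1.npy',c,allow_pickle=True)
E
```

```text
above 4.31 [ 625.54 -273.11  419.92] ft [ 0.3 -0.7 -0.3] gap 85.7 0.0
 5.66 [ 626.09 -274.15   61.29] ft [1.1 0.3 0.3] gap 85.3 0.0
False
down 6.79 [ 625.42 -273.94    1.41] ft [ 0.  -0.7  0.3] gap 85.4 0.0
clamped 7.16 [ 625.5  -273.86    1.64] ft [-1.3  1.6  6.1] gap 58.5 65.5
up 8.3 [ 624.85 -273.58  119.15] ft [-0.7 -0.6 -1. ] gap 58.9 64.5
```

View pics/s1.png

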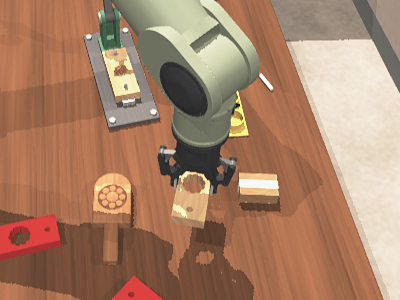

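The frame is gripped, at around (190,200) in the crop. I'll carry it above the pins and compare them from both cameras.

```bash
python3 - <<'E'
from h import *
b=[521.3,120.8]; a=1.707-np.pi/2
movel([625,-274,180],max_speed=250)
movep([b[0],b[1],180],R(a))
movel([b[0],b[1],80],max_speed=100); wait(.3); st()
c=camera('side');np.save('s2.npy',c,allow_pickle=True);t=camera('top');np.save('t2.npy',t,allow_pickle=True)
A=cv2.resize(c['image'][150:300,250:400],(600,600),interpolation=cv2.INTER_CUBIC)
B=cv2.resize(t['image'][215:275,220:300],(200,150))
A[:150,:200]=B
cv2.imwrite('pics/s2.png',A)
E
```

```text
11.7 [521.41 120.91  80.22] ft [ 0.1  0.2 -2. ] gap 58.7 64.8
```

View pics/s2.png

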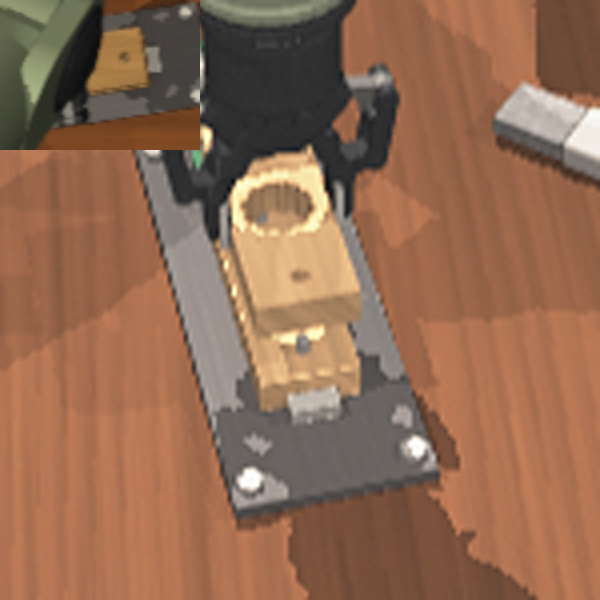

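```bash
python3 - <<'E'
from h import *
S=np.load('s2.npy',allow_pickle=True).item();T=np.load('t2.npy',allow_pickle=True).item()
S0=np.load('side0.npy',allow_pickle=True).item();T0=np.load('top0.npy',allow_pickle=True).item()
print('expected pinb',np.array([521.3,120.8])-55*np.array([-.136,.991]))
print('S hole',w(S,324.9,218.4,103.7),'pin tip',w(S,325.1,235.1,50),w(S0,*(270+222.5/4-.5,185+198.5/4-.5),51))
print('T hole',w(T,269.3,237.5,103.7))
# subpixel hole: dark centroid in both
def dark(c,u,v,r,z,pr=0):
    g=cv2.cvtColor(c['image'],cv2.COLOR_BGR2GRAY).astype(float)
    p=g[v-r:v+r+1,u-r:u+r+1]; bg=np.median(p); wt=np.clip(bg-p-10,0,None)
    yy,xx=np.mgrid[v-r:v+r+1,u-r:u+r+1]
    cu,cv=(wt*xx).sum()/wt.sum(),(wt*yy).sum()/wt.sum(); return np.round([cu,cv],2),np.round(w(c,cu,cv,z),1)
print('S hole',dark(S,325,218,4,103.7)); print('T hole',dark(T,269,237,4,103.7))
print('S pin now',dark(S,325,235,4,50)); 
print('S0 pin',dark(S0,325,234,4,50),'T0 pins',dark(T0,271,239,3,50),dark(T0,232,245,3,50))
# upscaled crops for view
f=lambda c,u,v:cv2.resize(c['image'][v-15:v+15,u-20:u+20],(400,300),interpolation=cv2.INTER_CUBIC)
cv2.imwrite('pics/z.png',np.vstack([np.hstack([f(S,325,228),f(T,269,237)]),np.hstack([f(S0,325,234),f(T0,271,239)])]))
E
```

```text
expected pinb [528.78   66.295]
S hole [530.30792689  65.69851224 103.7       ] pin tip [529.52115079  63.48456738  50.        ] [529.80081721  65.58223646  51.        ]
T hole [526.77142794  66.12958177 103.7       ]
S hole (array([324.56, 218.52]), array([529.5,  65.4, 103.7]))
T hole (array([269.08, 237.12]), array([527.8,  66.7, 103.7]))
S pin now (array([324.21, 234.84]), array([527.6,  64.5,  50. ]))
S0 pin (array([325.41, 236.21]), array([529.9,  60. ,  50. ])) T0 pins (array([271.85, 238.99]), array([527.3,  64.7,  50. ])) (array([232.38, 245.01]), array([512.1, 174.6,  50. ]))
```

View pics/z.png

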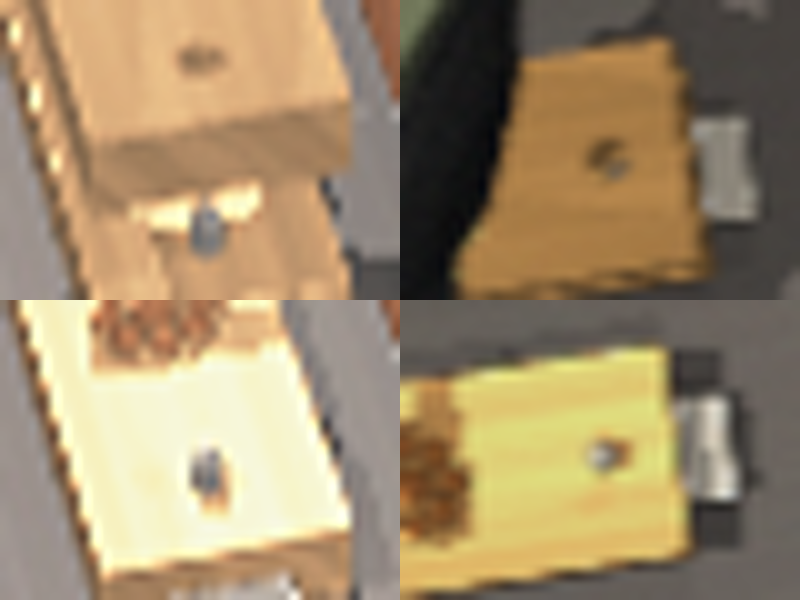

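In the top view the pin shows through the frame's hole at (617,166), with the hole at (608,157). The residual is about 1 mm in +y. I'll correct by that and lower with a guard.

```bash
python3 - <<'E'
from h import *
b=np.array([521.3,121.9])
movel([*b,62],max_speed=80); st()
g=movel([*b,36.5],max_speed=25,guard=8); s=st(g)
E
```

```text
12.18 [520.99 121.67  61.38] ft [-0.8 -0.7 -1.4] gap 58.9 64.8
True 13.05 [521.31 122.03  38.56] ft [-2.9  0.1 12. ] gap 58.9 66.5
```

```bash
python3 - <<'E'
from h import *
open_gripper(); wait(.2); st('open')
movel([521.3,122,150],max_speed=120)
# go up and behind to be above ball
yd=np.array([np.cos(1.707),np.sin(1.707)]); ball=np.array([521.3,122])+215*yd; print('ball pred',ball,296)
movep([521.3,60,420],R(.136)); st()
t=camera('top');c=camera('side')
from fit import fit
print(fit(t,265,240,62)[::2])
P=cloud(t); g=cv2.cvtColor(t['image'],cv2.COLOR_BGR2GRAY)
def bf(c):
    P=cloud(c); m=(P[...,2]>270)&(P[...,2]<325)&(np.hypot(P[...,0]-ball[0],P[...,1]-ball[1])<35)
    q=P[m]; A=np.c_[2*q,np.ones(len(q))]; x=np.linalg.lstsq(A,(q**2).sum(1),rcond=None)[0]
    print(len(q),np.round(x[:3],1),'r',round(np.sqrt(x[3]+x[:3]@x[:3]),1),'bbox',q.min(0).round(1),q.max(0).round(1))
bf(t);bf(c)
A=cv2.resize(c['image'][60:300,230:430],(500,600)); B=cv2.resize(t['image'][205:275,120:300],(720//2,280//2)); 
cv2.imwrite('pics/s3.png',np.hstack([A,cv2.resize(t['image'][215:275,220:290],(300,600))[:, :]]))
E
```

```text
open 13.64 [521.01 122.06  38.12] ft [-0.8 -0.  -1. ] gap 85.5 0.0
ball pred [492.10666906 335.00880129] 296
 15.8 [521.08  60.84 418.7 ] ft [ 1.   0.3 -0.5] gap 85.1 0.0
(array([ 5.63364550e+02,  6.36548352e+01, -9.50007057e-02]), np.float64(775.7))
223 [491.2 337.6 290.4] r 20.4 bbox [474.5 315.6 270.4] [506.2 351.1 315. ]
64 [500.4 322.5 282.4] r 10.1 bbox [487.3 314.1 270.5] [509.4 334.3 296.6]
```

View pics/s3.png

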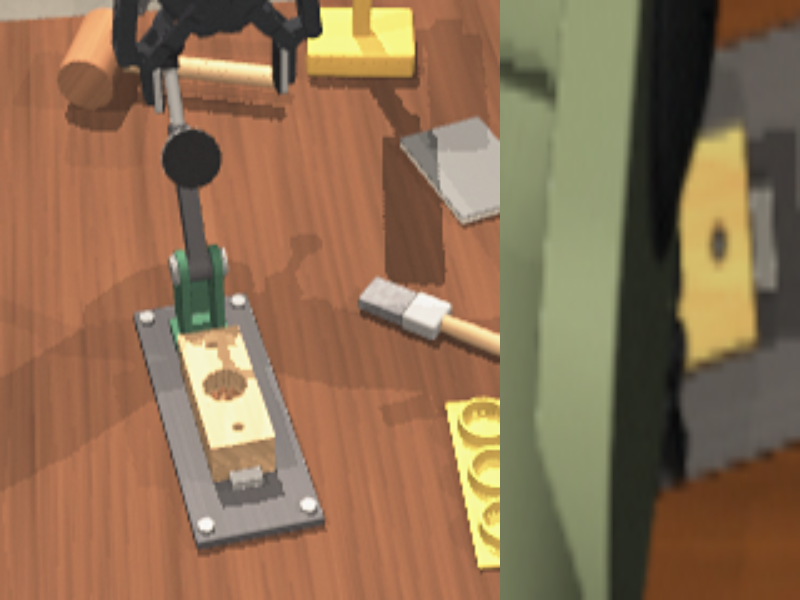

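The frame sits flush on the base, with its hole at (238,427) in the crop, and the lever is at rest. Next I'll grasp the ball and swing it.

```bash
python3 - <<'E'
from h import *
B=np.array([492.1,335.0]); a=.136
movep([*B,420],R(a)); 
print(movel([*B,276],max_speed=120,guard=8)); st('at ball')
clamp(); wait(.2); st('clamped')
yd=np.array([np.cos(1.707),np.sin(1.707)])
def off(th):
    al=np.deg2rad(120)-th   # angle above level
    r=lambda al: np.array([*(-210*np.cos(al)*yd),210*np.sin(al)])
    return r(al)-r(np.deg2rad(120))
p0=np.array([*B,276])
for i,th in enumerate(np.linspace(0,.8,7)[1:]):
    movel(p0+off(th),max_speed=80); s=st(round(th,2))
    if np.linalg.norm(s['ft_force'])>35: print('stop');break
c=camera('side');cv2.imwrite('pics/s4.png',cv2.resize(c['image'][20:320,200:500],(600,600)))
E
```

```text
False
at ball 18.32 [492.38 335.09 276.61] ft [ 0.4 -0.5  0.8] gap 85.3 0.0
clamped 19.07 [492.93 335.24 276.53] ft [4.5 1.9 2.8] gap 31.6 59.1
0.13 19.57 [496.17 310.92 288.69] ft [7.4 6.1 2.2] gap 31.5 59.9
0.27 20.07 [499.75 284.33 297.21] ft [ 8.3  3.7 -3.6] gap 31.2 60.3
0.4 20.57 [503.45 257.19 302.29] ft [11.   3.7 -5.9] gap 31.3 60.9
0.53 21.07 [507.2  229.67 303.82] ft [10.3  3.9 -6.9] gap 31.3 61.5
0.67 21.57 [511.08 202.04 301.83] ft [ 7.8  2.9 -2.2] gap 31.5 61.9
0.8 22.07 [514.73 175.14 296.01] ft [ 7.5  4.7 -2. ] gap 31.0 62.6
```

View pics/s4.png

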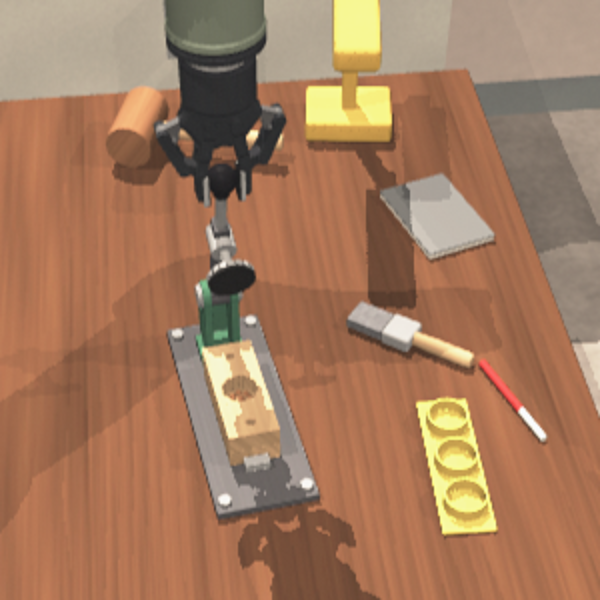

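The ball is held between the pads at about (220,180) and the lever is following. I'll continue to level.

```bash
python3 - <<'E'
from h import *
B=np.array([492.1,335.0])
yd=np.array([np.cos(1.707),np.sin(1.707)])
def off(th):
    r=lambda al: np.array([*(-210*np.cos(al)*yd),210*np.sin(al)])
    return r(np.deg2rad(120)-th)-r(np.deg2rad(120))
p0=np.array([*B,276])
for th in list(np.linspace(.8,1.9,9)[1:])+[1.97,2.03,2.1]:
    movel(p0+off(th),max_speed=80 if th<1.85 else 30); s=st(round(th,2))
    if np.linalg.norm(s['ft_force'])>35: print('stop');break
wait(.5); st('hold')
c=camera('side');cv2.imwrite('pics/s5.png',cv2.resize(c['image'][120:320,220:420],(600,600),interpolation=cv2.INTER_CUBIC))
t=camera('top');np.save('s5.npy',c,allow_pickle=True);np.save('t5.npy',t,allow_pickle=True)
E
```

```text
0.94 22.63 [518.35 148.36 286.15] ft [ 8.  4. -3.] gap 31.3 63.7
1.08 23.14 [522.   122.49 272.86] ft [ 6.1  2.5 -0.2] gap 31.0 63.8
1.21 23.65 [525.04  99.54 255.88] ft [ 7.1  6.1 -2.1] gap 31.5 67.0
1.35 24.16 [527.91  78.37 236.14] ft [7.  3.7 2.2] gap 31.4 68.6
1.49 24.67 [530.24  61.54 213.35] ft [ 6.3  9.2 -1.2] gap 31.4 71.3
1.62 25.18 [532.42  45.97 188.47] ft [ 7.   7.6 -0.7] gap 31.3 72.3
1.76 25.68 [533.7   35.29 161.72] ft [8.3 8.8 0.4] gap 31.0 73.4
1.9 26.79 [534.78  28.62 134.07] ft [ 6.5 13.4  1.9] gap 31.3 74.0
1.97 27.43 [535.32  24.25 119.8 ] ft [6.8 1.1 3.4] gap 31.2 74.4
2.03 28.0 [535.41  24.21 107.14] ft [6.6 9.3 2.6] gap 31.5 74.6
2.1 28.64 [535.22  24.92  92.49] ft [ 4.  13.6  7.5] gap 31.3 75.2
hold 29.14 [535.22  24.92  92.53] ft [ 3.7 13.4  7.4] gap 31.3 75.2
```

View pics/s5.png

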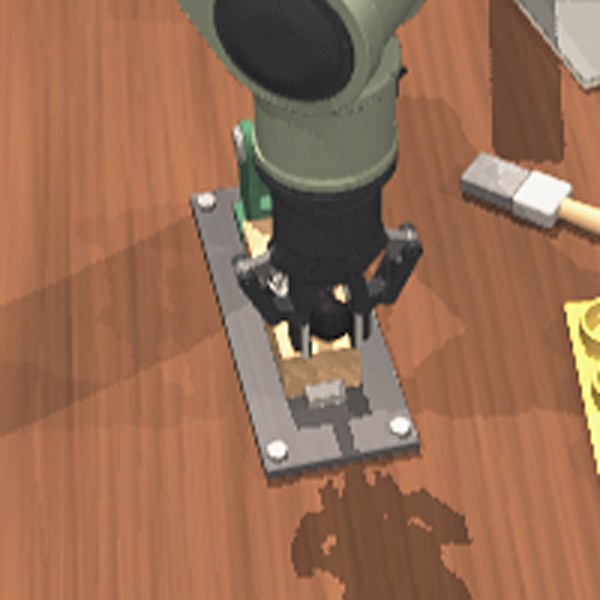

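```bash
python3 - <<'E'
from h import *
from scipy.optimize import least_squares
c=np.load('s5.npy',allow_pickle=True).item(); P=cloud(c); g=c['image'].max(2)
yy,xx=np.mgrid[:480,:640]
m=(np.hypot(xx-330.2,yy-225)<6)&(g<70)&(P[...,2]>95)
q=P[m]; print(len(q),q.mean(0))
f=lambda x:np.linalg.norm(q-x,axis=1)-17
o=least_squares(f,q.mean(0)+[0,12,-12],loss='soft_l1'); print('ball',o.x,np.abs(o.fun).mean())
# calibration ref: base corner pin/bed corners: frame end top face depth check
print(P[int(120+370/3),int(220+320/3)], P[int(120+345/3),int(220+350/3)])
E
```

```text
108 [537.01507121   8.67795299 142.3352596 ]
ball [535.93540186  24.03763717 121.29312262] 13.997423971012811
[529.89069357  47.73683994  40.23630516] [553.19884949  48.29968189  64.29628723]
```

```bash
python3 - <<'E'
from h import *
from scipy.optimize import least_squares
c=np.load('s5.npy',allow_pickle=True).item(); P=cloud(c)
m=(np.linalg.norm(P-np.array([536,23,114]),axis=-1)<24)&(abs(P[...,0]-536)<11)&(c['image'].max(2)<90)
q=P[m]; vv,uu=np.where(m); print(len(q),uu.min(),uu.max(),vv.min(),vv.max())
for z0 in(105,114,123):
    o=least_squares(lambda x:np.linalg.norm(q-x,axis=1)-17,[536,24,z0],loss='soft_l1',f_scale=.7); print(o.x.round(1),np.median(abs(o.fun)).round(2),o.cost.round(1))
E
```

```text
97 325 334 219 233
[533.8   6.6 142.3] 2.9 208.0
[536.2  24.2 120.2] 0.96 52.4
[536.2  24.2 120.2] 0.96 52.4
```

Camera puts the ball at roughly 118 mm, slightly above level, so I'll lower it 4 mm and re-measure.

```bash
python3 - <<'E'
from h import *
from scipy.optimize import least_squares
movel([535.6,24.2,88.5],max_speed=20); wait(.5); st()
c=camera('side'); P=cloud(c)
for zc in(110,114,118):
    m=(np.linalg.norm(P-np.array([536,23,zc]),axis=-1)<24)&(abs(P[...,0]-536)<11)&(c['image'].max(2)<90)
    q=P[m]
    o=least_squares(lambda x:np.linalg.norm(q-x,axis=1)-17,[536,24,zc],loss='soft_l1',f_scale=.7); print(len(q),o.x.round(1),np.median(abs(o.fun)).round(2))
# mean heights of frame top / bed for camera bias
for n,z in(('frame',62),('bed',12)):
    hsv=cv2.cvtColor(c['image'],cv2.COLOR_BGR2HSV)
    m=(abs(P[...,2]-z)<6)&(np.hypot(P[...,0]-528,P[...,1]-70)<(40 if z==62 else 90)); print(n,m.sum(),np.median(P[...,2][m]))
E
```

```text
30.12 [535.33  24.86  88.08] ft [ 0.8  6.7 10.5] gap 31.7 75.3
108 [536.   24.1 116.7] 1.05
138 [536.   24.3 117.5] 1.21
141 [536.   24.3 117.6] 1.27
frame 99 60.22812256420207
bed 1594 11.266581600082986
```

```bash
python3 - <<'E'
from h import *
st(); print(finish_job())
E
```

```text
30.18 [535.34  24.85  88.07] ft [0.6 6.1 9.8] gap 31.4 75.3
the job is handed in; nothing more can be done
None
```

I handed the job in at about 30 s with the frame flush over both pins and let go, and the gripper still holding the lever level. The camera put the ball at about 117 mm (114 is level), with about 10 N upward on the gripper. I didn't read the lever and plunger joints directly, and the hand-in returned no verdict.

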